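# Stop the work block rocking with a wedge

### The job

The low work block rocks because one of its legs is short. Without gripping or lifting anything, push the wooden wedge along the table, thin end first, under the short leg until it is snug and the block no longer rocks, leaving the block standing level where it is and the other things alone. Test it by pressing down firmly with the fingertips on top of the block right above the short leg, and finish while still holding that press, with the block steady.

Things in the scene. Friction and masses are not known exactly. Their poses are not given: they have to be found in the camera images.
- bench: Low wooden work block, loose, about 2.7 kg: top 180 (x) by 280 (y), 40 thick, its face 75 above the table, on four square legs 34 x 34 centred at x +-70, y +-115. Origin: centre of the footprint at table level. The leg at (-70, -115) is short; the block stands level on the other three, each on a small steel glide (diameter 14, 5 high). A 50 x 50 x 10 steel plate is fixed on top at (55, 95).
- press_spot (a point): Point on the block's top face straight above the centre of the short leg, 75 above the table, 20 to 25 from the edges of the top. Before wedging, a press of about 5 N here tips the block about the diagonal through the two neighbouring legs, by 0.05 to 0.1 rad, until the short leg lands; let go, it tips back. A firm test press is 10 to 15 N.
- leg_foot (a point): Point below the centre of the short leg at table level; axes as the block's. The end of the short leg hangs 7 to 12 above this point, different every time. The wedge goes in from the block's -y end, moving along the block's +y.
- wedge: Loose wooden wedge 120 long (x), 50 wide (y), 60 g. Origin: centre of its underside. Top slopes evenly from 20 thick at the upright blunt end (x -60) to 4 at the thin end (x +60). Starts beyond the block's -y end, thin end roughly towards the short leg, up to 40 off line, 20 degrees askew. Slides at under 1 N; jammed under the leg the push rises steeply: 5 to 7 N is snug, far more shoves the block.
- bentbox: bystander: round bentwood box, diameter 90, 50 high, standing on the block; origin under its centre
- tallbox: bystander: round bentwood box, diameter 100, 85 high; origin under its centre
- gluejar: bystander: amber glass jar, diameter 60, 85 high; origin under its centre
- hammer: bystander: hammer lying on the table
- offcut: bystander: plain wooden offcut of even thickness, 110 x 45 x 18 (not the wedge); origin under its centre
- bottomdisc: bystander: round wooden disc, diameter 110, 9 thick, lying flat; origin under its centre
Things that resemble listed ones, but are neither listed nor needed, are in the scene too. What is shaped like the wedge but orange or yellow is not meant.

How it is judged:
By the outcome, as a careful person would: the job done as asked, in the order asked, and still so for the second after the job is handed in, while the arm keeps its last pose, push and grip.
It also fails if it takes over 48 s, if anything falls off the work surface, if the arm or the gripper's body presses on something with over 40 N, if the wrist force passes 120 N, or if a joint passes its speed limit or range.

### The arm

A 6-joint arm with a two-finger parallel gripper is mounted at the origin on the work surface. World frame = base frame: x ahead of the robot, y to its left, z up, the work surface at z = 0. Lengths are in m, angles in rad, forces in N, time in s.
With the tool pointing down it reaches from about 0.425 to 0.95 m from the base axis. Payload 14.7 kg.
Tool frame: the origin (TCP) lies at the very end of the fingers, on their centre line; the grasp point (between the pads) lies 19 mm behind it; z points along the fingers, y is the line along which they close (so a half turn about z gives the same grasp; the last joint's range is limited). The gripper opens to 85 mm and grips with 20 to 120 N. Pads are 22 mm wide; open, the fingers measure 114 mm over their backs; the gripper's body (76 mm by 85 mm) begins 54 mm behind the grasp point. The pads swing forward as they close: fully open they stand 13 mm farther back than shut.
Start: joints at [-1.154, 0.48, 1.596, -0, 1.065, -0.047], TCP at [0.291, -0.581, 0.209] pointing down, gripper open.
Joint ranges: [-2.75, 2.75], [-0.82, 2.05], [0.23, 2.67], [-1.56, 4.7], [0.09, 2.69], [-2.92, 2.92]. Speed limits (rad/s): [1.89, 1.89, 2.39, 3.01, 3.01, 3.01].

### API

Orientations are given as a rotation vector (axis times angle).
In Python, from station import sensors, cams, bot gives the robot as it stands.
- The arm moves only by the tool jog_arm, never from a script. Its argument "increments" is text: rows parted by semicolons, each of 7 numbers parted by spaces: the shift along the world's x, y, z in m, then the turn, a rotation vector about the world's x, y, z in rad, then the finger opening in m, from 0 to 0.0854. A call has 1 to 8 rows; each row is the pose to reach, as a shift and turn from the pose commanded when the call began; what a row does not reach only later rows make up. A row lasts 1/8 s, in which the tool goes at most 62.5 mm and 10.7 degrees, less where a joint would pass 70% of its speed; a pose out of reach is approached as far as the arm can. A call with a gripper value outside its range is refused whole. The fingers move at their own pace and stop on an object; "force" is the grip in N (left out, the last holds). Time passes only in rows, so rows that repeat a pose let the fingers close. It gives the time, the measured TCP pose, the force, the opening and the grip force at its end, in the units of the state.
- sensors.get_obs(): the state, without advancing time (a new reading comes with each control period).
- cams.capture(name): name is "side" or "top"; returns the picture (400x640x3 uint8, red, green, blue); there is no depth.
- cams.camera_info(name): a dict with "fx", "fy", "cx", "cy" (pixels), "extrinsics" (4x4, takes a point from camera to world coordinates). Camera axes: x right, y down, z forward; pixel columns grow to the right and rows downward; lengths in m; the calibration is good to about 2 mm. A picture is of the moment at which its call begins. camera_info takes no time and is no camera call.
- bot.finish_job(): hands the job in; it is judged then, once.
The state is a dict: "time": time; "joints": joint angles; "qvel": joint speeds; "effort": joint torques, N m; "tool_pos": TCP position; "orientation": TCP orientation; "wrist_force": force on the tool from outside, world axes, zero at the start; "moment": the same for the moment, N m; "grip_width": finger opening in m; "grip_force": force on a finger pad.
Only numpy, scipy, OpenCV 4.12 (cv2) and the standard library are available. Lean on these libraries where they do the work, as an engineer would, in place of code of your own. Each camera call takes 0.05 s, during which the arm holds its last target. There are 200 camera calls.

## Working session

There is one attempt and no reset: what is moved stays moved. The work goes in short steps, Python scripts to look and compute and a tool call to move; the robot and the scene stay as the last step left them, time stands still between calls to the robot, and variables do not carry over. Pictures are saved under pics/ and viewed, at most 10 in all, crops included, and the job is handed in when it is done.

Besides the shell and the picture viewer there is one more tool, called after "Call:" by a JSON object that holds its "method" and its "body", one argument or row to a line. jog_arm: Moves the arm, as the interface text tells. Its arguments: {"type":"object","properties":{"increments":{"type":"string"},"force":{"type":"number"}},"required":["increments"]}

```bash
mkdir -p pics; ls; python3 - <<'E'
from station import sensors,cams,bot
import cv2
for n in("side","top"):
    im=cams.capture(n); cv2.imwrite(f"pics/{n}0.png",im[:,:,::-1])
    i=cams.camera_info(n); print(n,i)
o=sensors.get_obs();print(o)
E
```

```text
pics
side {'fx': 451.64790931462437, 'fy': 451.64790931462437, 'cx': 315.6020456643691, 'cy': 197.5873699302025, 'extrinsics': array([[-0.92088692, -0.24484742,  0.30334307,  0.12032601],
       [-0.38915864,  0.53176016, -0.75218793,  1.05249457],
       [ 0.02286551, -0.8107286 , -0.58497547,  0.86975703],
       [ 0.        ,  0.        ,  0.        ,  1.        ]])}
top {'fx': 368.0877334976484, 'fy': 368.0877334976484, 'cx': 313.7013599996322, 'cy': 197.41371396118655, 'extrinsics': array([[-0.01464347, -0.99720457,  0.07327078,  0.47456259],
       [-0.9995387 ,  0.01264896, -0.02761157,  0.04512902],
       [ 0.02660759, -0.07364131, -0.99692978,  1.11426923],
       [ 0.        ,  0.        ,  0.        ,  1.        ]])}
{'time': 0.1, 'joints': array([-1.15359758e+00,  4.80765000e-01,  1.59682111e+00, -5.23179412e-07,
        1.06506600e+00, -4.65978378e-02]), 'qvel': array([ 0.00074865, -0.00218576, -0.00206692,  0.00069572,  0.00134248,
       -0.00057536]), 'effort': array([ 3.85474368e-04, -9.52261376e+01, -4.31040823e+01, -1.60532245e-04,
        5.41846515e-03,  1.29226846e-04]), 'tool_pos': array([ 0.29063833, -0.58097024,  0.20803543]), 'orientation': array([-3.05648464e+00, -7.21778924e-01,  3.07215977e-04]), 'wrist_force': array([-0.08484668,  0.63754228, -0.26681873]), 'moment': array([-0.00137843,  0.0239078 ,  0.00347207]), 'grip_force': 0.0, 'grip_width': 0.08532825635953067}
```

View pics/top0.png

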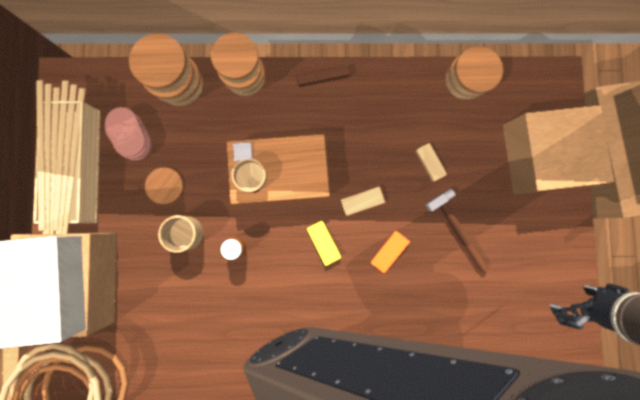

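View pics/side0.png

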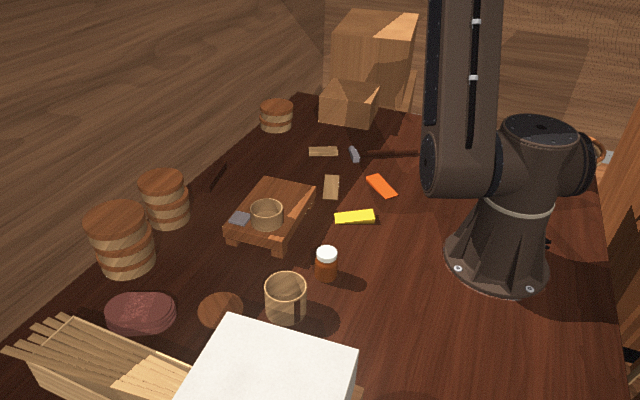

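The top view shows the block at about (278,168) with its plate at upper left, so its short leg is the lower right corner near (328,195). The likely wedge is at (363,201) and the offcut at (431,162). The side view shows the same two at (331,187) and (323,151).

```bash
cat > h.py <<'E'
import numpy as np,cv2
from station import sensors,cams,bot
def ray(n,uv,z):
    i=cams.camera_info(n);E=i["extrinsics"];uv=np.atleast_2d(uv).astype(float)
    d=np.c_[(uv[:,0]-i["cx"])/i["fx"],(uv[:,1]-i["cy"])/i["fy"],np.ones(len(uv))]@E[:3,:3].T
    return (E[:3,3]+d*((z-E[2,3])/d[:,2])[:,None])[:,:2]
def proj(n,P):
    i=cams.camera_info(n);E=i["extrinsics"];p=(np.atleast_2d(P)-E[:3,3])@E[:3,:3]
    return np.c_[p[:,0]/p[:,2]*i["fx"]+i["cx"],p[:,1]/p[:,2]*i["fy"]+i["cy"]]
E
python3 - <<'E'
from h import *
t=cv2.imread("pics/top0.png");s=cv2.imread("pics/side0.png")
a=cv2.resize(t[120:220,215:455],None,fx=3.3,fy=3.3,interpolation=cv2.INTER_CUBIC)
b=cv2.resize(s[135:265,210:400],None,fx=2,fy=2,interpolation=cv2.INTER_CUBIC)
b2=np.zeros((b.shape[0],a.shape[1],3),np.uint8);b2[:,:b.shape[1]]=b
cv2.imwrite("pics/crop1.png",np.vstack([a,b2]))
h=cv2.cvtColor(t,cv2.COLOR_BGR2HSV)
for u,v in[(363,201),(350,205),(375,195),(431,162),(300,150),(290,185),(345,185),(345,215),(335,200)]:print(u,v,h[v,u])
E
```

```text
363 201 [ 20  96 246]
350 205 [ 20  97 244]
375 195 [ 20  97 245]
431 162 [ 17 105 229]
300 150 [ 13 149 200]
290 185 [ 13 151 208]
345 185 [ 10 146 110]
345 215 [ 12 130 135]
335 200 [ 10 143 118]
```

View pics/crop1.png

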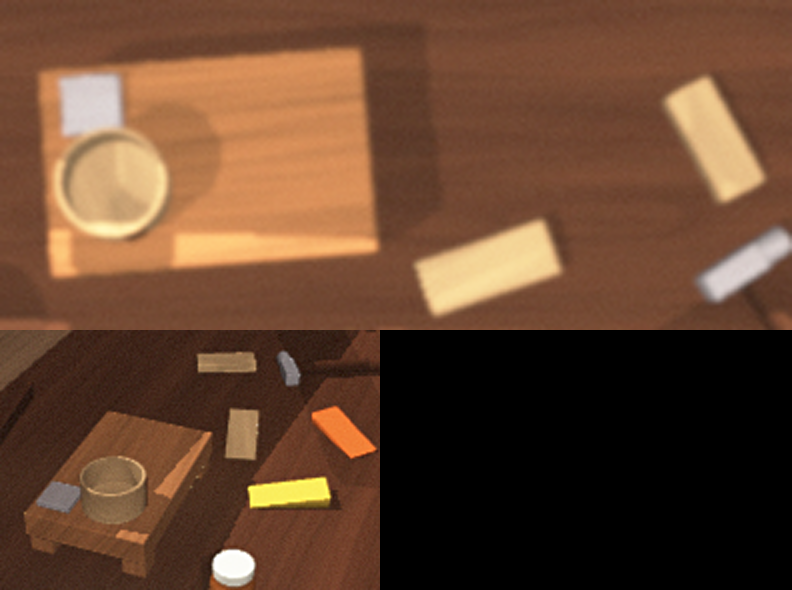

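The crop confirms that the piece by the block, with top-view corners about (341,200) to (385,195), is the brighter one. Its blunt shadow side is at the right and its thin end points at the block. Next I measure the block and wedge.

```bash
cat >> h.py <<'E'
def quad(m):
    c=max(cv2.findContours(m,cv2.RETR_EXTERNAL,cv2.CHAIN_APPROX_NONE)[0],key=cv2.contourArea)
    return c
def bench(t):
    h=cv2.cvtColor(t,cv2.COLOR_BGR2HSV)
    m=((h[...,2]>150)&(h[...,1]>60)).astype(np.uint8)*255
    # include plate/box area by convex hull
    r=np.zeros_like(m);r[125:215,215:334]=m[125:215,215:334]
    p=ray("top",cv2.convexHull(quad(r))[:,0]+0.0,0.075)
    R=cv2.minAreaRect((p*1000).astype(np.float32)); return R
def wedge(t,roi=(180,225,332,395)):
    h=cv2.cvtColor(t,cv2.COLOR_BGR2HSV)
    m=((h[...,2]>190)&(h[...,1]<125)&(h[...,1]>60)&(h[...,0]>14)).astype(np.uint8)*255
    r=np.zeros_like(m);a,b,c,d=roi;r[a:b,c:d]=m[a:b,c:d]
    q=cv2.boxPoints(cv2.minAreaRect(quad(r)))
    o=np.argsort(q[:,0]); thin=q[o[:2]];blunt=q[o[2:]]
    return ray("top",thin,.004),ray("top",blunt,.02)
E
python3 - <<'E'
from h import *
t=cv2.imread("pics/top0.png")
R=bench(t);print(R, cv2.boxPoints(R).round(1).tolist())
a,b=wedge(t);print(a,b)
c=(a.mean(0)+b.mean(0))/2;d=a.mean(0)-b.mean(0);print(c,np.linalg.norm(d),np.linalg.norm(a[0]-a[1]),np.degrees(np.arctan2(d[1],d[0])))
print(ray("top",[[449,199],[429,204],[375,262],[340,262],[485,272]],0.01))
E
```

```text
((634.3740844726562, 118.6067123413086), (182.64791870117188, 282.4264831542969), 3.685248851776123) [[534.2000122070312, 253.6999969482422], [552.2999877929688, -28.200000762939453], [734.5999755859375, -16.399999618530273], [716.4000244140625, 265.3999938964844]]
[[ 0.55062464 -0.06618611]
 [ 0.50135062 -0.08155974]] [[ 0.58686564 -0.18183451]
 [ 0.5379314  -0.19673199]]
[ 0.54419307 -0.13157809] 0.1210177478727307 0.05161664104882473 107.51000541999754
[[ 0.54567518 -0.39654784]
 [ 0.53127646 -0.33468105]
 [ 0.36018206 -0.16558073]
 [ 0.36199461 -0.06092751]
 [ 0.32473392 -0.49648031]]
```

Estimated block yaw is 3.7° and the leg foot is at (0.572,-0.001). The wedge centre is at (0.544,-0.132), heading 107.5° and wanted at 93.7°. I'll push its -x side with shut fingers first.

Call:
{"method": "jog_arm", "body": {
  "increments": "0.03 0.06 -0.02 0 0 -0.02 0;0.06 0.12 -0.04 0 0 -0.04 0;0.09 0.18 -0.06 0 0 -0.06 0;0.12 0.24 -0.08 0 0 -0.08 0;0.15 0.30 -0.1 0 0 -0.1 0;0.175 0.355 -0.11 0 0 -0.13 0;0.195 0.4 -0.11 0 0 -0.159 0;0.211 0.436 -0.11 0 0 -0.159 0"
}}

```text
time: 1.1
tool_pos: [0.5021, -0.1433, 0.0981]
orientation: [-3.105, -0.476, 0.001]
wrist_force: [0.6, -0.5, -0.6]
grip_width: -0.0
grip_force: 0.0
```

Call:
{"method": "jog_arm", "body": {
  "increments": "0 0 0 0 0 0 0;0 0 0 0 0 0 0"
}}

```text
time: 1.35
tool_pos: [0.5016, -0.1452, 0.0985]
orientation: [-3.105, -0.479, 0.001]
wrist_force: [-0.3, -0.5, 0.3]
grip_width: -0.0001
grip_force: 0.0
```

```bash
python3 -c "
from h import *
o=sensors.get_obs();print(o['joints'],o['tool_pos'],o['orientation'],o['wrist_force'])"
```

```text
[-3.39645669e-01  4.51809542e-01  1.99194591e+00 -2.34530476e-04
  6.98271407e-01  9.25299463e-01] [ 0.50162964 -0.14517218  0.0984518 ] [-3.10481442e+00 -4.78827415e-01  7.12919226e-04] [-0.28493042 -0.46524892  0.29841021]
```

Call:
{"method": "jog_arm", "body": {
  "increments": "0 0 -0.04 0 0 0 0;0 0 -0.08 0 0 0 0;0 0 -0.094 0 0 0 0;0 0 -0.094 0 0 0 0"
}}

```text
time: 1.85
tool_pos: [0.5011, -0.146, 0.0043]
orientation: [-3.105, -0.475, 0.002]
wrist_force: [-0.8, -0.1, 1.2]
grip_width: 0.0003
grip_force: 0.0
```

Call:
{"method": "jog_arm", "body": {
  "increments": "0.007 0.002 0 0 0 0 0;0.013 0.004 0 0 0 -0.04 0;0.019 0.006 0 0 0 -0.08 0;0.025 0.008 0 0 0 -0.12 0;0.031 0.010 0 0 0 -0.16 0;0.037 0.012 0 0 0 -0.2 0;0.043 0.013 0 0 0 -0.24 0;0.043 0.013 0 0 0 -0.24 0"
}}

```text
time: 2.85
tool_pos: [0.5464, -0.1325, 0.0059]
orientation: [3.139, 0.103, 0.004]
wrist_force: [-0.4, 0.5, 0.1]
grip_width: -0.0002
grip_force: 0.0
```

Call:
{"method": "jog_arm", "body": {
  "increments": "-0.02 0 0 0 0 0 0;-0.02 0 0.05 0 0 0 0;-0.02 -0.04 0.1 0 0 0.15 0;-0.02 -0.1 0.1 0 0 0.3 0;-0.02 -0.14 0.1 0 0 0.45 0"
}}

```text
time: 3.48
tool_pos: [0.5254, -0.275, 0.1067]
orientation: [3.033, 0.808, 0.004]
wrist_force: [-0.3, 0.2, -0.9]
grip_width: 0.0001
grip_force: 0.0
```

```bash
python3 - <<'E'
from h import *
t=cams.capture("top")[:,:,::-1].copy();cv2.imwrite("pics/top1.png",t)
c=cv2.resize(t[120:260,215:455],None,fx=3.3,fy=3.3,interpolation=cv2.INTER_CUBIC);cv2.imwrite("pics/c1.png",c)
print(bench(t))
a,b=wedge(t,(160,225,332,400));c=(a.mean(0)+b.mean(0))/2;d=a.mean(0)-b.mean(0);print(c,a,b,np.linalg.norm(d),np.degrees(np.arctan2(d[1],d[0])))
E
```

```text
((634.5029296875, 118.78739166259766), (182.62937927246094, 282.59942626953125), 3.748063802719116)
[ 0.54351093 -0.13168935] [[ 0.54847173 -0.06606373]
 [ 0.49994409 -0.08215026]] [[ 0.58691641 -0.18146441]
 [ 0.53871149 -0.19707899]] 0.12146330950057808 108.53241658033453
```

View pics/c1.png

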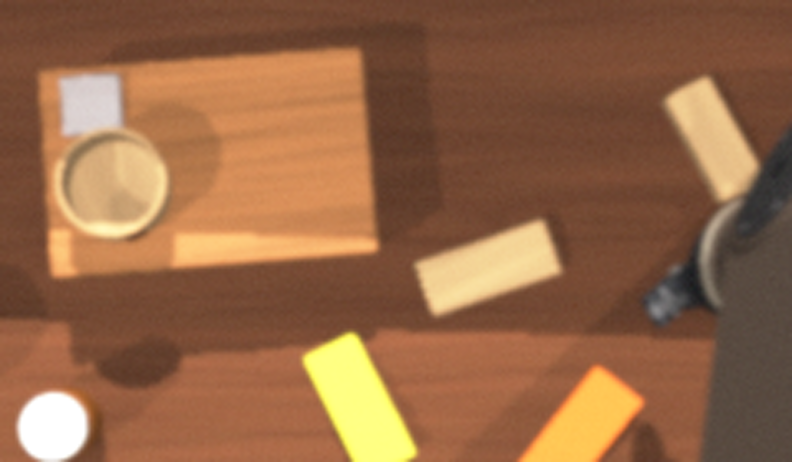

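```bash
python3 - <<'E'
from h import *
s=cams.capture("side")[:,:,::-1].copy();cv2.imwrite("pics/side1.png",s)
print(proj("top",[[.5254,-.275,.1067],[.544,-.132,.012]]),proj("side",[[.5254,-.275,.1067],[.544,-.132,.012],[.572,-.001,.075]]),sensors.get_obs()["tool_pos"])
E
```

```text
[[419.53705886 204.45456305]
 [362.39908001 200.62989967]] [[351.93819937 143.8720661 ]
 [330.79923161 186.24773206]
 [307.78387334 189.01489416]] [ 0.52529986 -0.27644886  0.10586158]
```

View pics/side1.png

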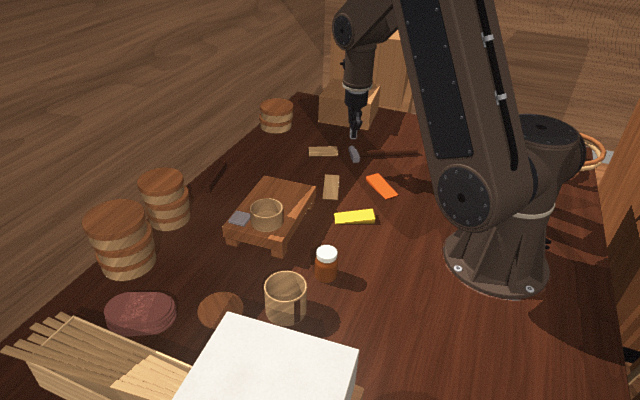

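The side view shows the wedge unmoved at (331,187) and the fingertips near (353,137), where I predicted (352,144). The tips may be higher than I think, so I'll zoom in.

```bash
python3 - <<'E'
from h import *
t=cv2.imread("pics/top1.png");s=cv2.imread("pics/side1.png")
P=[[.5253,-.2764,.1059]]
def crop(im,n):
    u,v=proj(n,P)[0];x,y=int(u)-30,int(v)-40
    c=cv2.resize(im[y:y+60,x:x+60],None,fx=6.5,fy=6.5,interpolation=cv2.INTER_CUBIC)
    c=cv2.convertScaleAbs(c,alpha=1.8,beta=20)
    cv2.circle(c,(int((u-x+.5)*6.5),int((v-y+.5)*6.5)),5,(0,255,0),2);return c
cv2.imwrite("pics/c2.png",np.hstack([crop(t,"top"),crop(s,"side")]))
E
```

```text
(no output)
```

View pics/c2.png

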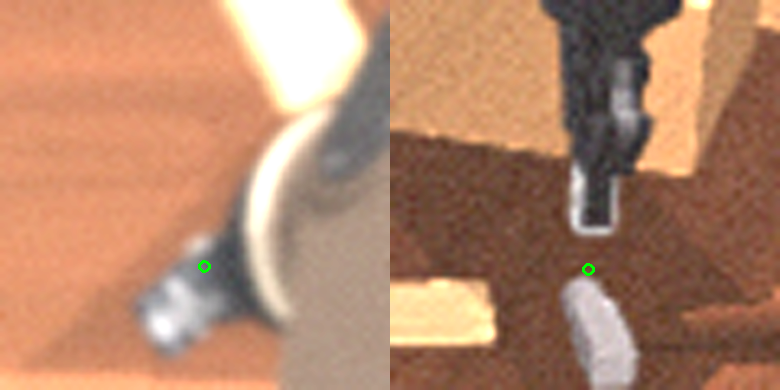

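The tip sits about 5 px, roughly 15–20 mm, above the reported TCP in the side view, so the fingers passed over the wedge. I'll go back beside it and find the table by touch.

Call:
{"method": "jog_arm", "body": {
  "increments": "-0.023 0.04 0 0 0 -0.1 0;-0.023 0.09 0 0 0 -0.21 0;-0.023 0.127 0 0 0 -0.21 0;-0.023 0.127 -0.05 0 0 -0.21 0;-0.023 0.127 -0.09 0 0 -0.21 0;-0.023 0.127 -0.1 0 0 -0.21 0;-0.023 0.127 -0.1 0 0 -0.21 0"
}}

```text
time: 4.45
tool_pos: [0.5018, -0.1452, 0.005]
orientation: [-3.105, -0.477, 0.001]
wrist_force: [-0.2, 0.1, 1.0]
grip_width: -0.0002
grip_force: 0.0
```

Call:
{"method": "jog_arm", "body": {
  "increments": "0 0 -0.003 0 0 0 0;0 0 -0.005 0 0 0 0"
}}

```text
time: 4.7
tool_pos: [0.5025, -0.1457, 0.0006]
orientation: [3.104, 0.477, 0.003]
wrist_force: [0.7, -0.7, -0.2]
grip_width: -0.0001
grip_force: 0.0
```

Call:
{"method": "jog_arm", "body": {
  "increments": "0 0 -0.002 0 0 0 0;0 0 -0.003 0 0 0 0"
}}

```text
time: 4.95
tool_pos: [0.5019, -0.1454, -0.0033]
orientation: [3.105, 0.477, 0.0]
wrist_force: [-0.4, 0.7, 0.5]
grip_width: -0.0005
grip_force: 0.0
```

Call:
{"method": "jog_arm", "body": {
  "increments": "0 0 -0.002 0 0 0 0;0 0 -0.004 0 0 0 0"
}}

```text
time: 5.2
tool_pos: [0.5018, -0.1453, -0.0076]
orientation: [-3.105, -0.477, 0.0]
wrist_force: [0.2, -0.2, -0.0]
grip_width: 0.0002
grip_force: 0.0
```

Call:
{"method": "jog_arm", "body": {
  "increments": "0 0 -0.002 0 0 0 0;0 0 -0.004 0 0 0 0"
}}

```text
time: 5.45
tool_pos: [0.5018, -0.1453, -0.0116]
orientation: [-3.105, -0.477, 0.0]
wrist_force: [-0.4, 0.6, -0.9]
grip_width: -0.0001
grip_force: 0.0
```

Call:
{"method": "jog_arm", "body": {
  "increments": "0 0 -0.002 0 0 0 0;0 0 -0.003 0 0 0 0"
}}

```text
time: 5.7
tool_pos: [0.5017, -0.1453, -0.0146]
orientation: [-3.105, -0.477, 0.0]
wrist_force: [0.4, 0.2, 0.1]
grip_width: -0.0003
grip_force: 0.0
```

Call:
{"method": "jog_arm", "body": {
  "increments": "0 0 -0.001 0 0 0 0;0 0 -0.002 0 0 0 0"
}}

```text
time: 5.95
tool_pos: [0.5018, -0.1453, -0.0164]
orientation: [3.105, 0.477, 0.0]
wrist_force: [0.1, -0.1, 0.6]
grip_width: -0.0001
grip_force: 0.0
```

Call:
{"method": "jog_arm", "body": {
  "increments": "0 0 -0.001 0 0 0 0;0 0 -0.002 0 0 0 0"
}}

```text
time: 6.2
tool_pos: [0.5018, -0.1453, -0.0184]
orientation: [3.105, 0.477, 0.0]
wrist_force: [0.7, -0.8, 0.4]
grip_width: -0.0001
grip_force: 0.0
```

```bash
python3 - <<'E'
from h import *
t=cams.capture("top")[:,:,::-1].copy();s=cams.capture("side")[:,:,::-1].copy()
cv2.imwrite("pics/top2.png",t);cv2.imwrite("pics/side2.png",s)
P=[[.5017,-.1453,0.0]]
def crop(im,n):
    u,v=proj(n,P)[0];x,y=int(u)-30,int(v)-40
    c=cv2.resize(im[y:y+60,x:x+60],None,fx=6.5,fy=6.5,interpolation=cv2.INTER_CUBIC)
    c=cv2.convertScaleAbs(c,alpha=1.8,beta=20)
    cv2.circle(c,(int((u-x+.5)*6.5),int((v-y+.5)*6.5)),5,(0,255,0),2);return c
cv2.imwrite("pics/c3.png",np.hstack([crop(t,"top"),crop(s,"side")]))
E
```

```text
(no output)
```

View pics/c3.png

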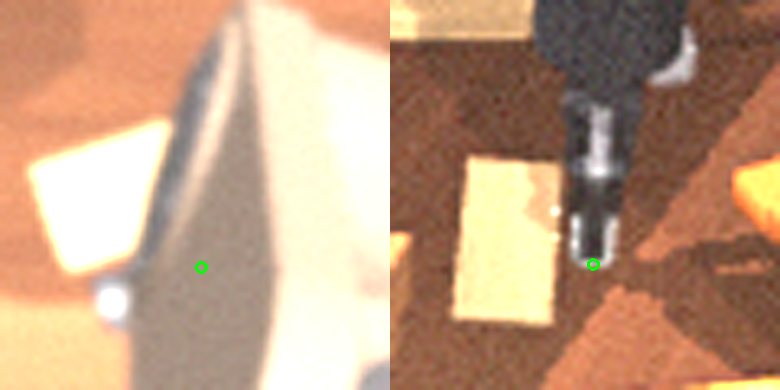

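The side view now puts the tips right at table level at the wedge's side, so the real tips sit about 18 mm above the reported TCP. I'll do the side push at this height.

Call:
{"method": "jog_arm", "body": {
  "increments": "0.007 0.002 0.001 0 0 0 0;0.013 0.004 0.001 0 0 -0.04 0;0.019 0.006 0.001 0 0 -0.08 0;0.025 0.008 0.001 0 0 -0.12 0;0.031 0.010 0.001 0 0 -0.16 0;0.037 0.012 0.001 0 0 -0.2 0;0.043 0.013 0.001 0 0 -0.24 0;0.043 0.013 0.001 0 0 -0.24 0"
}}

```text
time: 7.3
tool_pos: [0.5456, -0.1322, -0.0173]
orientation: [3.14, 0.103, 0.001]
wrist_force: [-0.5, 1.0, -0.3]
grip_width: -0.0
grip_force: 0.0
```

Call:
{"method": "jog_arm", "body": {
  "increments": "-0.02 0 0 0 0 0 0;-0.02 0 0.05 0 0 0 0;-0.02 -0.04 0.1 0 0 0.15 0;-0.02 -0.1 0.1 0 0 0.3 0;-0.02 -0.14 0.1 0 0 0.45 0"
}}

```text
time: 7.92
tool_pos: [0.5252, -0.2748, 0.0838]
orientation: [3.034, 0.808, 0.003]
wrist_force: [0.5, 0.3, 0.3]
grip_width: -0.0001
grip_force: 0.0
```

```bash
cat > m.py <<'E'
from h import *
import sys
t=cams.capture("top")[:,:,::-1].copy();cv2.imwrite(f"pics/{sys.argv[1]}.png",t)
print(bench(t))
a,b=wedge(t,(160,225,332,400));c=(a.mean(0)+b.mean(0))/2;d=a.mean(0)-b.mean(0);print(c,a,b,np.linalg.norm(d),np.degrees(np.arctan2(d[1],d[0])),"line x",.5719-.0643*(c[1]+.0007), sensors.get_obs()["joints"])
E
python3 m.py top3
```

```text
((634.5302734375, 118.77348327636719), (182.7330322265625, 282.599853515625), 3.7364118099212646)
[ 0.58186622 -0.12863258] [[ 0.59988536 -0.06570781]
 [ 0.54945807 -0.07187464]] [[ 0.61403786 -0.18561465]
 [ 0.56408358 -0.19133322]] 0.12054457293988922 96.8555553715799 line x 0.5801260648933064 [-5.38067897e-01  5.52468567e-01  1.83938700e+00 -1.44839861e-03
  7.45931897e-01  5.04170963e-01]
```

Wedge is now 2 mm off line and 3° askew, which the flat end push will correct. Turning the fingers across the blunt end, slightly open.

Call:
{"method": "jog_arm", "body": {
  "increments": "0 0.01 0 0 0 0.17 0.02;0.015 0.02 0 0 0 0.34 0.02;0.03 0.03 0 0 0 0.51 0.02;0.045 0.04 0 0 0 0.68 0.02;0.06 0.045 0 0 0 0.85 0.02;0.06 0.05 0 0 0 1.02 0.02;0.06 0.055 0 0 0 1.12 0.02;0.06 0.055 0 0 0 1.12 0.02"
}}

```text
time: 8.98
tool_pos: [0.5846, -0.2169, 0.0825]
orientation: [-2.148, -2.292, 0.0]
wrist_force: [0.1, 0.2, -0.3]
grip_width: 0.0201
grip_force: 0.0
```

Call:
{"method": "jog_arm", "body": {
  "increments": "0 0 -0.05 0 0 0 0.02;0 0 -0.085 0 0 0 0.02;0 0 -0.098 0 0 0 0.02;0 0 -0.098 0 0 0 0.02"
}}

```text
time: 9.48
tool_pos: [0.5846, -0.2173, -0.0157]
orientation: [-2.15, -2.29, 0.001]
wrist_force: [0.1, -0.2, 0.7]
grip_width: 0.0198
grip_force: 0.0
```

Call:
{"method": "jog_arm", "body": {
  "increments": "-0.0006 0.010 0 0 0 0 0.02;-0.0013 0.020 0 0 0 0 0.02;-0.0019 0.030 0 0 0 0 0.02;-0.0026 0.040 0 0 0 0 0.02;-0.0032 0.050 0 0 0 0 0.02;-0.0038 0.060 0 0 0 0 0.02;-0.0045 0.070 0 0 0 0 0.02;-0.0048 0.075 0 0 0 0 0.02"
}}

```text
time: 10.48
tool_pos: [0.5799, -0.1416, -0.0155]
orientation: [-2.149, -2.292, 0.0]
wrist_force: [-0.3, -0.3, -0.2]
grip_width: 0.0204
grip_force: 0.1
```

```bash
python3 m.py top4
```

```text
((619.777099609375, 112.5821304321289), (304.1861267089844, 229.4330291748047), 89.36923217773438)
[ 0.57996096 -0.07242504] [[ 0.6085384  -0.04204735]
 [ 0.55367944 -0.04104236]] [[ 0.60588717 -0.10391556]
 [ 0.55173884 -0.10269489]] 0.0618030300253958 87.87103329603717 line x 0.5765119200834415 [-2.89808800e-01  7.04038671e-01  1.87501431e+00  1.55994047e-04
  5.63016212e-01 -3.54501832e-01]
```

```bash
python3 - <<'E'
from h import *
s=cams.capture("side")[:,:,::-1].copy();t=cv2.imread("pics/top4.png")
a=cv2.resize(t[130:240,260:410],None,fx=2.6,fy=2.6,interpolation=cv2.INTER_CUBIC)
b=cv2.resize(s[130:240,250:400],None,fx=2.6,fy=2.6,interpolation=cv2.INTER_CUBIC)
cv2.imwrite("pics/c5.png",np.hstack([a,cv2.convertScaleAbs(b,alpha=1.6,beta=15)]))
E
```

```text
(no output)
```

View pics/c5.png

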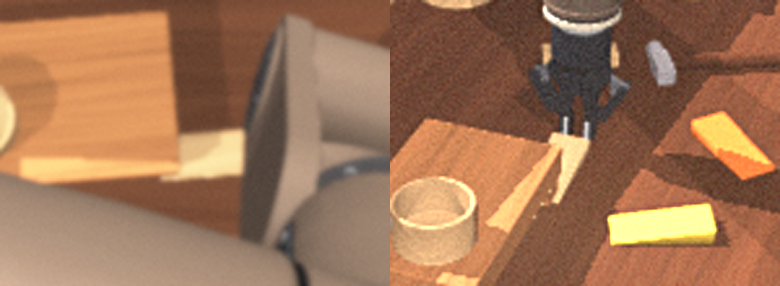

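The wedge is aligned under the top's edge, at top-view rows 180–198 near column 350, with both fingertips on its blunt end in the side view. Continuing in smaller steps.

Call:
{"method": "jog_arm", "body": {
  "increments": "-0.0003 0.004 0 0 0 0 0.02;-0.0005 0.008 0 0 0 0 0.02;-0.0008 0.012 0 0 0 0 0.02"
}}

```text
time: 10.95
tool_pos: [0.5791, -0.1302, -0.0154]
orientation: [-2.149, -2.291, 0.0]
wrist_force: [0.0, 0.5, 0.4]
grip_width: 0.0199
grip_force: 0.2
```

Call:
{"method": "jog_arm", "body": {
  "increments": "-0.0002 0.003 0 0 0 0 0.02;-0.0003 0.005 0 0 0 0 0.02;-0.0003 0.005 0 0 0 0 0.02"
}}

```text
time: 11.32
tool_pos: [0.5789, -0.1252, -0.0154]
orientation: [-2.149, -2.291, -0.0]
wrist_force: [0.3, 0.5, 0.2]
grip_width: 0.02
grip_force: 0.0
```

Call:
{"method": "jog_arm", "body": {
  "increments": "-0.0002 0.003 0 0 0 0 0.02;-0.0003 0.005 0 0 0 0 0.02;-0.0003 0.005 0 0 0 0 0.02"
}}

```text
time: 11.7
tool_pos: [0.5785, -0.1201, -0.0154]
orientation: [-2.149, -2.291, 0.0]
wrist_force: [0.1, 0.1, -0.3]
grip_width: 0.0199
grip_force: 0.0
```

Call:
{"method": "jog_arm", "body": {
  "increments": "-0.0001 0.002 0 0 0 0 0.02;-0.0002 0.003 0 0 0 0 0.02;-0.0002 0.003 0 0 0 0 0.02"
}}

```text
time: 12.08
tool_pos: [0.5784, -0.1172, -0.0154]
orientation: [-2.149, -2.291, 0.0]
wrist_force: [-0.4, 0.3, 0.4]
grip_width: 0.0195
grip_force: 0.0
```

Call:
{"method": "jog_arm", "body": {
  "increments": "-0.0001 0.0015 0 0 0 0 0.02;-0.0001 0.0025 0 0 0 0 0.02;-0.0001 0.0025 0 0 0 0 0.02"
}}

```text
time: 12.45
tool_pos: [0.5783, -0.1147, -0.0154]
orientation: [-2.149, -2.291, 0.0]
wrist_force: [-0.1, -0.4, -0.9]
grip_width: 0.0198
grip_force: 0.0
```

Call:
{"method": "jog_arm", "body": {
  "increments": "-0.0001 0.0015 0 0 0 0 0.02;-0.0001 0.0025 0 0 0 0 0.02;-0.0001 0.0025 0 0 0 0 0.02"
}}

```text
time: 12.82
tool_pos: [0.5782, -0.1122, -0.0154]
orientation: [-2.149, -2.291, 0.0]
wrist_force: [0.4, 0.1, 0.7]
grip_width: 0.0197
grip_force: 0.0
```

Call:
{"method": "jog_arm", "body": {
  "increments": "-0.0001 0.001 0 0 0 0 0.02;-0.0001 0.002 0 0 0 0 0.02;-0.0001 0.002 0 0 0 0 0.02"
}}

```text
time: 13.2
tool_pos: [0.5781, -0.1102, -0.0154]
orientation: [-2.149, -2.291, 0.0]
wrist_force: [0.1, 0.4, 0.2]
grip_width: 0.02
grip_force: 0.0
```

Call:
{"method": "jog_arm", "body": {
  "increments": "-0.0001 0.001 0 0 0 0 0.02;-0.0001 0.002 0 0 0 0 0.02;-0.0001 0.002 0 0 0 0 0.02"
}}

```text
time: 13.58
tool_pos: [0.578, -0.1082, -0.0154]
orientation: [-2.149, -2.291, 0.0]
wrist_force: [0.8, -0.8, -0.7]
grip_width: 0.0203
grip_force: 0.0
```

Call:
{"method": "jog_arm", "body": {
  "increments": "-0.0001 0.001 0 0 0 0 0.02;-0.0001 0.002 0 0 0 0 0.02;-0.0001 0.002 0 0 0 0 0.02"
}}

```text
time: 13.95
tool_pos: [0.5779, -0.1062, -0.0154]
orientation: [-2.149, -2.291, 0.0]
wrist_force: [0.4, -0.5, 0.1]
grip_width: 0.0199
grip_force: 0.0
```

Call:
{"method": "jog_arm", "body": {
  "increments": "-0.0001 0.001 0 0 0 0 0.02;-0.0001 0.002 0 0 0 0 0.02;-0.0001 0.002 0 0 0 0 0.02"
}}

```text
time: 14.32
tool_pos: [0.5778, -0.1042, -0.0154]
orientation: [2.149, 2.292, 0.0]
wrist_force: [1.1, -0.8, -0.6]
grip_width: 0.02
grip_force: 0.0
```

Call:
{"method": "jog_arm", "body": {
  "increments": "-0.0001 0.001 0 0 0 0 0.02;-0.0001 0.002 0 0 0 0 0.02;-0.0001 0.002 0 0 0 0 0.02"
}}

```text
time: 14.7
tool_pos: [0.5777, -0.1022, -0.0154]
orientation: [-2.149, -2.291, -0.0]
wrist_force: [0.7, 1.0, -0.5]
grip_width: 0.0202
grip_force: 0.0
```

```bash
python3 - <<'E'
from h import *
s=cams.capture("side")[:,:,::-1].copy();t=cams.capture("top")[:,:,::-1].copy()
cv2.imwrite("pics/top6.png",t);cv2.imwrite("pics/side6.png",s)
a=cv2.resize(t[130:240,260:410],None,fx=2.6,fy=2.6,interpolation=cv2.INTER_CUBIC)
b=cv2.resize(s[145:225,275:385],None,fx=3.575,fy=3.575,interpolation=cv2.INTER_CUBIC)
print(a.shape,b.shape);cv2.imwrite("pics/c6.png",np.hstack([a,cv2.convertScaleAbs(b,alpha=1.6,beta=15)]))
# predicted marks: block edge/leg
print(proj("side",[[.58,-.1,.02],[.578,-.1062,0.003]]))
E
```

```text
(286, 390, 3) (286, 393, 3)
[[317.33403129 186.62875922]
 [318.46868749 189.99654706]]
```

View pics/c6.png

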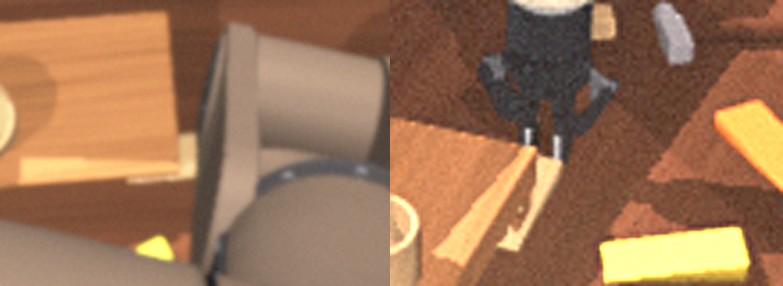

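Side crop: the fingers are still on the blunt end near (545,155), and the thin corner shows past the leg at (510,245), full-image (308.6,213.5).

```bash
python3 - <<'E'
from h import *
p=ray("side",[[308.6,213.5],[303,213]],.004);print(p)
t=cv2.imread("pics/top6.png");print(bench(t))
E
```

```text
[[0.5560905  0.02663557]
 [0.5730282  0.03158909]]
((631.82177734375, 111.55376434326172), (190.46353149414062, 296.79754638671875), 3.529588222503662)
```

Call:
{"method": "jog_arm", "body": {
  "increments": "-0.0001 0.001 0 0 0 0 0.02;-0.0001 0.002 0 0 0 0 0.02;-0.0001 0.002 0 0 0 0 0.02"
}}

```text
time: 15.18
tool_pos: [0.5775, -0.1002, -0.0154]
orientation: [-2.149, -2.291, 0.0]
wrist_force: [-0.6, -1.0, -0.5]
grip_width: 0.0201
grip_force: 0.0
```

Call:
{"method": "jog_arm", "body": {
  "increments": "-0.0001 0.001 0 0 0 0 0.02;-0.0001 0.0015 0 0 0 0 0.02;-0.0001 0.0015 0 0 0 0 0.02"
}}

```text
time: 15.55
tool_pos: [0.5774, -0.0987, -0.0154]
orientation: [-2.149, -2.291, 0.0]
wrist_force: [0.6, 0.5, -0.5]
grip_width: 0.02
grip_force: 0.0
```

Call:
{"method": "jog_arm", "body": {
  "increments": "-0.0001 0.001 0 0 0 0 0.02;-0.0001 0.0015 0 0 0 0 0.02;-0.0001 0.0015 0 0 0 0 0.02"
}}

```text
time: 15.92
tool_pos: [0.5774, -0.0972, -0.0154]
orientation: [-2.149, -2.291, 0.0]
wrist_force: [-0.4, -0.2, -0.3]
grip_width: 0.0197
grip_force: 0.0
```

Call:
{"method": "jog_arm", "body": {
  "increments": "-0.0001 0.001 0 0 0 0 0.02;-0.0001 0.0015 0 0 0 0 0.02;-0.0001 0.0015 0 0 0 0 0.02"
}}

```text
time: 16.3
tool_pos: [0.5773, -0.0958, -0.0154]
orientation: [-2.149, -2.291, 0.0]
wrist_force: [-0.2, -0.6, -0.0]
grip_width: 0.0201
grip_force: 0.0
```

Call:
{"method": "jog_arm", "body": {
  "increments": "-0.0001 0.001 0 0 0 0 0.02;-0.0001 0.0015 0 0 0 0 0.02;-0.0001 0.0015 0 0 0 0 0.02"
}}

```text
time: 16.68
tool_pos: [0.5772, -0.0943, -0.0154]
orientation: [-2.149, -2.291, -0.0]
wrist_force: [0.1, -1.1, 0.1]
grip_width: 0.0201
grip_force: 0.0
```

Call:
{"method": "jog_arm", "body": {
  "increments": "-0.0001 0.001 0 0 0 0 0.02;-0.0001 0.0015 0 0 0 0 0.02;-0.0001 0.0015 0 0 0 0 0.02"
}}

```text
time: 17.05
tool_pos: [0.5771, -0.0927, -0.0154]
orientation: [2.149, 2.291, 0.0]
wrist_force: [0.2, -0.3, -0.4]
grip_width: 0.02
grip_force: 0.0
```

```bash
cat > d.py <<'E'
from h import *
import sys
s=cams.capture("side")[:,:,::-1].copy();cv2.imwrite(f"pics/{sys.argv[1]}.png",s)
g=lambda i:cv2.cvtColor(i,cv2.COLOR_BGR2GRAY).astype(np.float32)
o=cv2.imread("pics/side0.png")
for (a,b,c,d) in [(175,255,222,300),(205,230,225,255),(180,200,280,318)]:
    A=g(o)[a:b,c:d];B=g(s)[a-6:b+6,c-6:d+6]
    r=cv2.matchTemplate(B,A,cv2.TM_CCOEFF_NORMED);v=cv2.minMaxLoc(r);x,y=v[3]
    q=lambda l,m,h:(l-h)/(2*(l-2*m+h))
    print("shift px",x-6+(q(*r[y,x-1:x+2]) if 0<x<12 else 0),y-6+(q(*r[y-1:y+2,x]) if 0<y<12 else 0),v[1])
E
python3 d.py side7; sed -i 's/cams.capture("side")\[:,:,::-1\].copy()/cv2.imread("pics\/side2.png")/' d.py; cp d.py d2.py; python3 d2.py x
```

```text
shift px 0.0026456467 0.0030849671 0.9888960719108582
shift px -0.022326464 0.0072768196 0.98652184009552
shift px -0.40588504 -0.15372095 0.77089524269104
shift px 0.0066178893 0.003416019 0.9892066717147827
shift px -0.020780193 0.0039280914 0.9867938756942749
shift px 0.02715607 -0.013019469 0.9844250082969666
```

Call:
{"method": "jog_arm", "body": {
  "increments": "-0.0001 0.001 0 0 0 0 0.02;-0.0001 0.0015 0 0 0 0 0.02;-0.0001 0.0015 0 0 0 0 0.02"
}}

```text
time: 17.48
tool_pos: [0.577, -0.0913, -0.0154]
orientation: [-2.149, -2.291, 0.0]
wrist_force: [0.1, -0.5, -0.2]
grip_width: 0.02
grip_force: 0.0
```

Call:
{"method": "jog_arm", "body": {
  "increments": "0 0.0007 0 0 0 0 0.02;-0.0001 0.001 0 0 0 0 0.02;-0.0001 0.001 0 0 0 0 0.02"
}}

```text
time: 17.85
tool_pos: [0.577, -0.0904, -0.0154]
orientation: [2.149, 2.291, 0.0]
wrist_force: [1.1, -3.2, -1.5]
grip_width: 0.02
grip_force: 1.7
```

Call:
{"method": "jog_arm", "body": {
  "increments": "0 0.0007 0 0 0 0 0.02;-0.0001 0.001 0 0 0 0 0.02;-0.0001 0.001 0 0 0 0 0.02"
}}

```text
time: 18.23
tool_pos: [0.5769, -0.0895, -0.0154]
orientation: [2.149, 2.291, 0.0]
wrist_force: [0.1, -7.1, -1.3]
grip_width: 0.0201
grip_force: 2.9
```

Push force is 7 N, which is snug. Backing off, then moving over the press spot with shut fingers.

Call:
{"method": "jog_arm", "body": {
  "increments": "0 -0.01 0 0 0 0 0.02;0.002 -0.03 0.01 0 0 0 0.02;0.002 -0.03 0.06 0 0 0 0;0.002 -0.03 0.1 0 0 0 0;0.002 -0.03 0.12 0 0 0 0"
}}

```text
time: 18.85
tool_pos: [0.5799, -0.1209, 0.1077]
orientation: [2.148, 2.288, 0.003]
wrist_force: [0.2, -0.2, -0.3]
grip_width: -0.0001
grip_force: 0.0
```

```bash
sed 's/cv2.imread("pics\/side2.png")/cams.capture("side")[:,:,::-1].copy()/' -i d.py; python3 d.py side8; python3 - <<'E'
from h import *
s=cv2.imread("pics/side8.png")
cv2.imwrite("pics/c8.png",cv2.convertScaleAbs(cv2.resize(s[140:260,215:375],None,fx=4.5,fy=4.5,interpolation=cv2.INTER_CUBIC),alpha=1.6,beta=15))
E
```

```text
shift px -0.011348294 0.0035190184 0.9884480237960815
shift px -0.03535042 0.020728206 0.9846217632293701
shift px -0.46811447 -0.14502937 0.7905930876731873
```

View pics/c8.png

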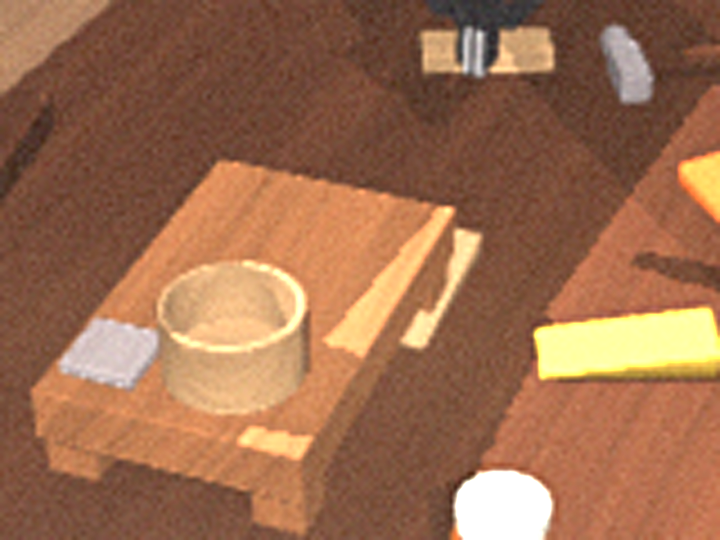

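The wedge, crop (400–480,230–345), sits under the short leg; the block is unmoved. Now the press.

Call:
{"method": "jog_arm", "body": {
  "increments": "-0.004 0.04 0 0 0 0 0;-0.008 0.08 0 0 0 0 0;-0.008 0.115 0 0 0 0 0;-0.008 0.119 0 0 0 0 0;-0.008 0.119 -0.02 0 0 0 0;-0.008 0.119 -0.04 0 0 0 0;-0.008 0.119 -0.04 0 0 0 0"
}}

```text
time: 19.77
tool_pos: [0.57, -0.0015, 0.0636]
orientation: [-2.149, -2.289, 0.002]
wrist_force: [0.1, -0.3, 0.1]
grip_width: -0.0001
grip_force: 0.0
```

Call:
{"method": "jog_arm", "body": {
  "increments": "0 0 -0.004 0 0 0 0;0 0 -0.007 0 0 0 0;0 0 -0.007 0 0 0 0"
}}

```text
time: 20.15
tool_pos: [0.5709, -0.0004, 0.0578]
orientation: [2.149, 2.291, 0.0]
wrist_force: [-0.3, -0.1, 0.7]
grip_width: -0.0002
grip_force: 0.0
```

Call:
{"method": "jog_arm", "body": {
  "increments": "0 0 -0.001 0 0 0 0;0 0 -0.001 0 0 0 0"
}}

```text
time: 20.4
tool_pos: [0.5708, -0.0003, 0.0567]
orientation: [2.149, 2.291, 0.0]
wrist_force: [-0.2, -0.3, -0.2]
grip_width: -0.0001
grip_force: 0.0
```

Call:
{"method": "jog_arm", "body": {
  "increments": "0 0 -0.001 0 0 0 0;0 0 -0.001 0 0 0 0"
}}

```text
time: 20.65
tool_pos: [0.5707, -0.0003, 0.0555]
orientation: [-2.149, -2.291, 0.0]
wrist_force: [0.8, 0.3, 0.1]
grip_width: 0.0
grip_force: 0.0
```

Call:
{"method": "jog_arm", "body": {
  "increments": "0 0 -0.001 0 0 0 0;0 0 -0.001 0 0 0 0"
}}

```text
time: 20.9
tool_pos: [0.5707, -0.0003, 0.0545]
orientation: [-2.149, -2.291, 0.0]
wrist_force: [-0.7, -0.2, -0.2]
grip_width: 0.0
grip_force: 0.0
```

Call:
{"method": "jog_arm", "body": {
  "increments": "0 0 -0.001 0 0 0 0;0 0 -0.001 0 0 0 0"
}}

```text
time: 21.15
tool_pos: [0.5707, -0.0003, 0.0535]
orientation: [-2.149, -2.291, 0.0]
wrist_force: [-0.3, -0.8, 0.6]
grip_width: 0.0002
grip_force: 0.0
```

Call:
{"method": "jog_arm", "body": {
  "increments": "0 0 -0.001 0 0 0 0;0 0 -0.001 0 0 0 0"
}}

```text
time: 21.4
tool_pos: [0.5707, -0.0003, 0.0525]
orientation: [-2.149, -2.291, 0.0]
wrist_force: [0.1, -0.1, 0.0]
grip_width: -0.0003
grip_force: 0.0
```

Call:
{"method": "jog_arm", "body": {
  "increments": "0 0 -0.001 0 0 0 0;0 0 -0.001 0 0 0 0"
}}

```text
time: 21.65
tool_pos: [0.5708, -0.0003, 0.0522]
orientation: [2.149, 2.291, 0.0]
wrist_force: [-4.0, -1.3, 13.3]
grip_width: -0.0001
grip_force: 6.5
```

Call:
{"method": "jog_arm", "body": {
  "increments": "0 0 -0.001 0 0 0 0;0 0 -0.001 0 0 0 0"
}}

```text
time: 21.9
tool_pos: [0.5709, -0.0003, 0.052]
orientation: [2.149, 2.291, 0.001]
wrist_force: [-7.9, -0.3, 30.1]
grip_width: 0.0001
grip_force: 14.6
```

```bash
python3 d.py side9
```

```text
shift px 0.016778333 0.010395362 0.9874674081802368
shift px -0.010031446 0.005429548 0.985680341720581
shift px -0.21385838 -0.045056976 0.6049101948738098
```

It's stiff and steady, but 30 N is too firm. Easing back to 10–15 N.

Call:
{"method": "jog_arm", "body": {
  "increments": "0 0 0.001 0 0 0 0;0 0 0.001 0 0 0 0;0 0 0.001 0 0 0 0"
}}

```text
time: 22.32
tool_pos: [0.5709, -0.0003, 0.0522]
orientation: [2.149, 2.291, 0.0]
wrist_force: [-4.2, -0.6, 13.7]
grip_width: 0.0002
grip_force: 6.9
```

Call:
{"method": "jog_arm", "body": {
  "increments": "0 0 0 0 0 0 0;0 0 0 0 0 0 0;0 0 0 0 0 0 0;0 0 0 0 0 0 0;0 0 0 0 0 0 0;0 0 0 0 0 0 0"
}}

```text
time: 23.08
tool_pos: [0.5708, -0.0004, 0.0522]
orientation: [2.149, 2.291, 0.0]
wrist_force: [-3.5, 0.1, 13.4]
grip_width: 0.0002
grip_force: 6.9
```

```bash
python3 d.py side10; python3 -c "
from h import *
print(sensors.get_obs()['wrist_force'])"
```

```text
shift px 0.00050813565 0.0069051767 0.9882422089576721
shift px -0.022388289 0.0073808795 0.9865013360977173
shift px -0.1995 -0.102030866 0.6064005494117737
[-3.7602658  -0.08758405 13.75314073]
```

Steady press at 13.5 N and the block hasn't moved, so I'm handing in.

```bash
python3 -c "
from station import bot
print(bot.finish_job())"
```

```text
the job is handed in; nothing more can be done
None
```

The wedge is snug under the short leg (last push about 7 N), the block measured unmoved and steady, and I handed the job in while holding a press of about 13.5 N above that leg; the test press briefly hit 30 N before I eased it back.

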